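# Put the heating loop on bypass

### The arm

A 6-joint arm with a two-finger parallel gripper is mounted at the origin on the work surface. World frame = base frame: x ahead of the robot, y to its left, z up, the work surface at z = 0. Lengths are in m, angles in rad, forces in N, time in s.
With the tool pointing down it reaches from about 0.35 to 0.85 m from the base axis. Payload 8.1 kg.
Tool frame: the origin (TCP) lies at the centre of the arm's flange, where the gripper is bolted on; the fingertips stand 186 mm ahead of it and the grasp point (between the pads) lies 167 mm ahead of it; z points along the fingers, y is the line along which they close (so a half turn about z gives the same grasp; the last joint's range is limited). The gripper opens to 93 mm and grips with 3 to 60 N. Pads are 15 mm wide; open, the fingers measure 128 mm over their backs; the gripper's body (75 mm by 188 mm) begins 65 mm behind the grasp point.
Start: joints at [-1.414, 0.13, 1.488, -0, 1.523, -0.085], TCP at [0.144, -0.583, 0.405] pointing down, gripper open.
Joint ranges: [-2.96, 2.96], [-0.89, 2.26], [0.02, 2.5], [-1.34, 4.48], [0, 2.73], [-2.66, 2.66]. Speed limits (rad/s): [2.39, 2.39, 2.79, 3.14, 3.14, 3.14].

### API

Orientations are given as a rotation vector (axis times angle).
In Python, from plant import robot gives the robot as it stands.
- The arm moves only by the tool apply_moves, never from a script. Its argument "series" is a list of rows, each a list of 2 entries, a list of its own where there are three numbers: the shift along the tool's x, y, z in mm, then the turn, a rotation vector about the tool's x, y, z in rad. A call has 1 to 12 rows; each row shifts and turns the commanded pose from where the row before left it, along the tool's axes as they then stand; what a row does not reach is not made up. A row lasts 1/12 s, in which the tool goes at most 41.7 mm and 7.16 degrees, less where a joint would pass 70% of its speed; a pose out of reach is approached as far as the arm can. A call is refused whole if a number of a shift passes 41.7 or a number of a turn 0.125, either way. A call with a gripper value outside its range is refused whole. "claw" is the opening, from 0 (shut) to 1 (fully open), set as the call begins (left out, the last holds). The fingers move at their own pace and stop on an object; "newtons" is the grip in N (left out, the last holds). Time passes only in rows, so rows that do not move let the fingers close. It gives the time, the measured TCP pose, the force, the opening and the grip force at its end, in the units of the state.
- robot.read_state(): the state, without advancing time (a new reading comes with each control period).
- robot.read_camera(name): name is "scene" or "top" or "wrist"; returns (picture, depth): 400x640x3 uint8, blue, green, red; 400x640 float32, m along the optical axis (not along the pixel's ray), 0 where there is no reading.
- robot.calibration(name): a dict with "fx", "fy", "cx", "cy" (pixels), "extrinsics" (4x4, takes a point from world to camera coordinates). Camera axes: x right, y down, z forward; pixel columns grow to the right and rows downward; lengths in m; the calibration is good to about 2 mm. A picture is of the moment at which its call begins: read the wrist's pose just before it. calibration takes no time and is no camera call; for the wrist camera it gives the pose at the moment of the call.
- robot.close_job(): hands the job in; it is judged then, once.
The state is a dict: "t": time; "q": joint angles; "dq": joint speeds; "joint_torque": joint torques, N m; "tool_pos": TCP position; "orientation": TCP orientation; "force": force on the tool from outside, world axes, zero at the start; "wrist_torque": the same for the moment, N m; "opening": finger opening in m; "gripper_force": force on a finger pad.
Only numpy, scipy, OpenCV 4.12 (cv2) and the standard library are available. Lean on these libraries where they do the work, as an engineer would, in place of code of your own. Each camera call takes 0.05 s, during which the arm holds its last target. There are 200 camera calls.

### The job

The heating loop's filter is due for cleaning, so put the loop on bypass: push the lever of the plain branch, the one with neither filter nor gauge, round until it lies fully along its pipe (open), and only then push the lever of the filter branch fully across its pipe (shut). Only push the levers, do not pick anything up; leave the gauge branch's lever as it is, leave the loose things lying where they are, and finish clear of everything.

Things in the scene. Friction and masses are not known exactly. Their poses are not given: they have to be found in the camera images.
- bypass_lever (a joint): lever of the plain bypass branch's valve, like the other two. 0 = fully open: along its pipe, pointing to the robot's side of the station; pi/2 = fully shut: square across its pipe, pointing to the station's left (+y). Grows clockwise seen from above. Rigid stops at 0 and pi/2; no spring, friction (about 0.28 N m, 3.5 N at the push point) holds it where left. Starts shut or nearly so (1.1 to pi/2).
- filter_lever (a joint): lever of the filter branch's valve, like the other two. 0 = fully open: along its pipe, pointing to the robot's side of the station; pi/2 = fully shut: square across its pipe, pointing to the station's left (+y). Grows clockwise seen from above. Rigid stops at 0 and pi/2; no spring, friction (about 0.28 N m, 3.5 N at the push point) holds it where left. Starts open or nearly so (0 to 0.3).
- gauge_lever (a joint): lever of the gauge branch's valve, like the other two. 0 = fully open: along its pipe, pointing to the robot's side of the station; pi/2 = fully shut: square across its pipe, pointing to the station's left (+y). Grows clockwise seen from above. Rigid stops at 0 and pi/2; no spring, friction (about 0.28 N m, 3.5 N at the push point) holds it where left. Starts anywhere; not to be moved.
- bypass_grip (a point): push point on the bypass lever: on its black grip sleeve, 80 mm from the turning axis, at mid height, 100 mm above the worktop. Sleeve 18 mm wide, 14 mm high (93 to 107 mm above the worktop), from 33 to 95 mm from the axis, with upright sides to push on.
- filter_grip (a point): push point on the filter lever: on its black grip sleeve, 80 mm from the turning axis, at mid height, 100 mm above the worktop. Sleeve 18 mm wide, 14 mm high (93 to 107 mm above the worktop), from 33 to 95 mm from the axis, with upright sides to push on.
- gauge_grip (a point): push point on the gauge lever: on its black grip sleeve, 80 mm from the turning axis, at mid height, 100 mm above the worktop. Sleeve 18 mm wide, 14 mm high (93 to 107 mm above the worktop), from 33 to 95 mm from the axis, with upright sides to push on.
- bypass_pivot (a point): point on the upright turning axis of the bypass lever, 100 mm above the worktop, midway along its branch pipe; x runs along the pipe, away from the robot's side, z up. This branch is bare copper pipe with only the valve.
- filter_pivot (a point): point on the upright turning axis of the filter lever, 100 mm above the worktop, midway along its branch pipe; x runs along the pipe, away from the robot's side, z up. This branch carries an upright dark steel filter pot, 65 mm across, its top 112 mm above the work surface, centred 78 mm from the axis towards the station's far side (+x of this point).
- gauge_pivot (a point): point on the upright turning axis of the gauge lever, 100 mm above the worktop, midway along its branch pipe; x runs along the pipe, away from the robot's side, z up. This branch carries a round gauge, face up, 60 mm across, top 110 mm above the work surface, centred 78 mm from the axis towards the station's far side (+x of this point).
- station: plywood board 370 x 520 x 12 mm fixed on the worktop, origin under its centre, x to its far side, y to its left. Two copper header pipes (140 mm either side of the centre, tops to 74 mm above the worktop) joined by three parallel 22 mm branch pipes 160 mm apart, in any order, each with a lever valve at mid length. Only levers, filter pot and gauge rise above 92 mm.
- jar: loose jar, 64 mm across and 85 mm tall, standing on the worktop left of the station; origin at the centre of its underside. Bystander.
- coupling: loose brass pipe coupling, 34 mm across and 32 mm tall, standing on the station's board between two branches, near side; origin at the centre of its underside. Bystander.
- wrench: loose wrench lying on the worktop right of the station; origin at its underside. Bystander.

How it is judged:
On the way, in this order (a step that is already met when the one before it is completed fails the run):
1. the bypass lever lies along its pipe (within 0.12 rad of open) while the filter valve is still open (value of joint bypass_lever below 0.12 rad and value of joint filter_lever below 0.5 rad), for 0.2 s.
2. the filter lever stands across its pipe (within 0.12 rad of shut), the bypass still open (value of joint filter_lever above 1.45 rad and value of joint bypass_lever below 0.12 rad), for 0.2 s.
At the end, for the whole second after the job is handed in: bypass lever within 0.12 rad of fully open, filter lever within 0.12 rad of fully shut, both at rest; gauge lever's push point within 15 mm of, and jar, coupling and wrench within 25 mm of, where they began (all of step 2 and velocity of joint filter_lever between -0.05 and 0.05 rad/s and velocity of joint bypass_lever between -0.05 and 0.05 rad/s and distance of gauge_grip from where it was at the start of the episode below 0.015 m and distance of each of jar, coupling, wrench from where it was at the start of the episode below 0.025 m); the robot touches nothing.
It fails at once if the filter valve is pushed towards shut (past 0.5 rad) before the bypass is open (value of joint filter_lever above 0.5 rad and value of joint bypass_lever above 0.2 rad).
It fails at once if the gauge lever is moved more than 15 mm at its push point (distance of gauge_grip from where it was at the start of the episode above 0.015 m).
It fails at once if a bystander is moved, lifted or carried more than 25 mm (distance of any of jar, coupling, wrench from where it was at the start of the episode above 0.025 m).
It also fails if it takes over 56 s, if anything falls off the work surface, if the arm or the gripper's body presses on something with over 40 N, if the wrist force passes 120 N, or if a joint passes its speed limit or range.

## Working session

There is one attempt and no reset: what is moved stays moved. The work goes in short steps, Python scripts to look and compute and a tool call to move; the robot and the scene stay as the last step left them, time stands still between calls to the robot, and variables do not carry over. Pictures are saved under pics/ and viewed, at most 10 in all, crops included, and the job is handed in when it is done.

Besides the shell and the picture viewer there is one more tool, called by a JSON object that holds its "op" and its "data", one argument or row to a line. apply_moves: Moves the arm, as the interface text tells. Its arguments: {"type":"object","properties":{"series":{"type":"array"},"claw":{"type":"number"},"newtons":{"type":"number"}},"required":["series"]}

```bash
mkdir -p pics; ls; python3 - <<'E'
from plant import robot
import cv2,numpy as np
s=robot.read_state();print(s['t'],s['tool_pos'],s['orientation'],s['opening'])
for n in ('top','scene'):
    p,d=robot.read_camera(n);cv2.imwrite(f'pics/{n}0.png',p);np.save(f'{n}.npy',d);
    c=robot.calibration(n);print(n,{k:np.round(v,3) for k,v in c.items()})
E
```

```text
pics
0.0 [ 0.14363423 -0.58231252  0.40369966] [-3.11683054e+00 -3.78635203e-01  1.63142360e-04] 0.09304898652270166
top {'fx': np.float64(490.285), 'fy': np.float64(490.285), 'cx': np.float64(322.682), 'cy': np.float64(207.373), 'extrinsics': array([[-2.400e-02, -1.000e+00,  1.400e-02,  1.000e-03],
       [-9.930e-01,  2.300e-02, -1.160e-01,  5.690e-01],
       [ 1.160e-01, -1.600e-02, -9.930e-01,  1.356e+00],
       [ 0.000e+00,  0.000e+00,  0.000e+00,  1.000e+00]])}
scene {'fx': np.float64(480.957), 'fy': np.float64(480.957), 'cx': np.float64(313.84), 'cy': np.float64(197.778), 'extrinsics': array([[-0.558,  0.829,  0.015,  0.319],
       [ 0.688,  0.473, -0.55 , -0.347],
       [-0.463, -0.297, -0.835,  2.026],
       [ 0.   ,  0.   ,  0.   ,  1.   ]])}
```

View pics/top0.png

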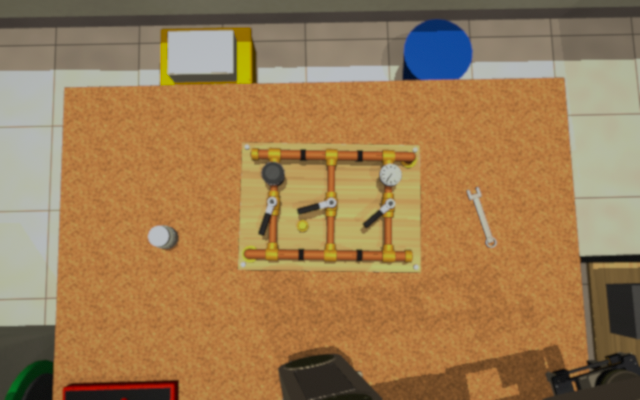

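View pics/scene0.png

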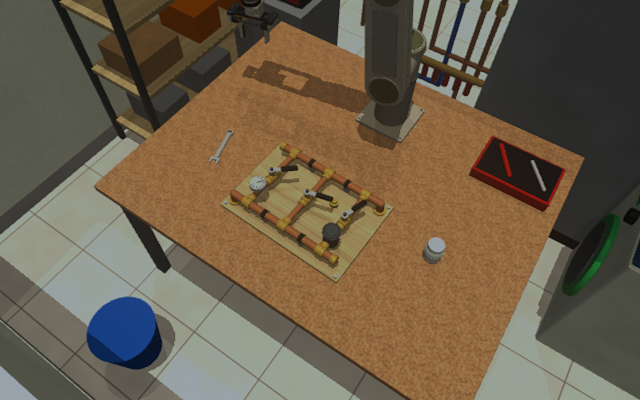

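Top view: the filter branch is on the left, with its pot at (273,174), pivot near (272,203) and lever tip near (264,234). The bypass is in the middle, pivot near (331,204), with its lever pointing left to (299,211). The gauge is on the right, pivot near (390,205), lever tip near (364,229). The coupling is at (303,226), the jar at (162,237) and the wrench at (482,218).

```bash
cat > h.py <<'E'
import numpy as np,cv2
from plant import robot
def ray(c,u,v,z):
    E=c['extrinsics'];R=E[:3,:3];o=-R.T@E[:3,3]
    d=R.T@np.array([(u-c['cx'])/c['fx'],(v-c['cy'])/c['fy'],1]);return o+d*(z-o[2])/d[2]
E
python3 - <<'E'
from h import *
p=cv2.imread('pics/top0.png');c=robot.calibration('top');D=np.load('top.npy')
roi=np.zeros(p.shape[:2],np.uint8);roi[145:270,242:420]=1
m=((p.max(2)<75)&(roi>0)).astype(np.uint8)
n,l,s,ce=cv2.connectedComponentsWithStats(m)
for i in range(1,n):
    if s[i,4]<50: continue
    ys,xs=np.where(l==i)
    r=cv2.minAreaRect(np.c_[xs,ys].astype(np.float32))
    P=np.array([ray(c,u,v,.107)[:2] for u,v in cv2.boxPoints(r)])
    print(s[i],np.round(ce[i],1),'ctr',np.round(ray(c,*ce[i],.107),3),'box',np.round(P,3).tolist(), 'depth z',)
    u,v=ce[i];dd=D[int(v),int(u)];E=c['extrinsics'];X=np.linalg.inv(E)@[(u-c['cx'])/c['fx']*dd,(v-c['cy'])/c['fy']*dd,dd,1];print(X[:3].round(3))
for nm,u,v,z in [('filt piv',272,203,.107),('byp piv',331,204,.107),('g piv',390,205,.107),('gauge',390,175,.11),('TL',247,148,.012),('TR',415,148,.012),('BL',242,267,.012),('BR',417,267,.012),('coupl',303,226,.044)]:
    print(nm,ray(c,u,v,z).round(3))
cv2.imwrite('pics/crop.png',cv2.resize(p[140:275,235:425],None,fx=4,fy=4,interpolation=cv2.INTER_CUBIC))
E
```

```text
[263 163  21  23 225] [273.9 174.7] ctr [0.652 0.118 0.107] box [[0.685, 0.147], [0.683, 0.093], [0.623, 0.094], [0.624, 0.148]] depth z
[0.651 0.118 0.113]
[298 204  21  10 110] [308.1 208.5] ctr [0.558 0.028 0.107] box [[0.558, 0.056], [0.571, 0.003], [0.558, -0.001], [0.544, 0.053]] depth z
[0.558 0.028 0.108]
[364 211  18  17 110] [372.5 218.9] ctr [ 0.526 -0.144  0.107] box [[0.514, -0.118], [0.549, -0.161], [0.538, -0.17], [0.503, -0.127]] depth z
[ 0.526 -0.144  0.106]
[259 214  12  21 117] [264.5 223.8] ctr [0.519 0.145 0.107] box [[0.495, 0.16], [0.548, 0.142], [0.543, 0.129], [0.491, 0.147]] depth z
[0.519 0.145 0.107]
[357 250   5  11  50] [359.  255.2] ctr [ 0.43  -0.105  0.107] box [[0.444, -0.1], [0.444, -0.111], [0.417, -0.11], [0.417, -0.099]] depth z
[ 0.431 -0.108  0.07 ]
filt piv [0.575 0.124 0.107]
byp piv [ 0.569 -0.034  0.107]
g piv [ 0.562 -0.193  0.107]
gauge [ 0.644 -0.195  0.11 ]
TL [0.75  0.203 0.012]
TR [ 0.74  -0.287  0.012]
BL [0.406 0.219 0.012]
BR [ 0.394 -0.277  0.012]
coupl [0.516 0.044 0.044]
```

View pics/crop.png

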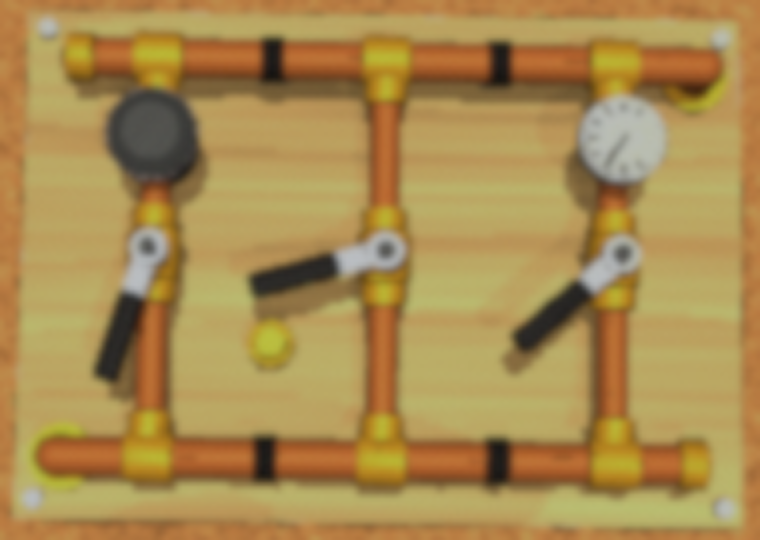

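The crop confirms the hubs at about (272,201.5), (331.5,202.5) and (390.5,203.5). That gives:
- **Bypass:** pivot (.573,-.035), θ≈1.30. The sleeve centre is 64 mm from the axis, as specified.
- **Filter:** pivot (.579,.124), θ≈0.30.
- **Station yaw:** about -0.04.

I'll go in with closed fingers to the far side of the bypass lever.

{"op": "apply_moves", "data": {
  "series": [
    [[24,-20.7,0],[0,0,0]],
    [[24,-20.7,0],[0,0,0]],
    [[24,-20.7,0],[0,0,0]],
    [[24,-20.7,0],[0,0,0]],
    [[24,-20.7,0],[0,0,0]],
    [[24,-20.7,0],[0,0,0]],
    [[24,-20.7,0],[0,0,0]],
    [[24,-20.7,0],[0,0,0]],
    [[24,-20.7,0],[0,0,0]],
    [[24,-20.7,0],[0,0,0]],
    [[24,-20.7,0],[0,0,0]],
    [[24,-20.7,0],[0,0,0]]
  ],
  "claw": 0
}}

```text
t: 1.1
tool_pos: [0.3643, -0.2709, 0.4044]
orientation: [-3.118, -0.379, 0.0]
force: [0.3, -0.4, -0.3]
opening: 0.0177
gripper_force: 0.0
```

{"op": "apply_moves", "data": {
  "series": [
    [[24,-20.7,0],[0,0,0]],
    [[24,-20.7,0],[0,0,0]],
    [[24,-20.7,0],[0,0,0]],
    [[24,-20.7,0],[0,0,0]],
    [[24,-20.7,0],[0,0,0]],
    [[24,-20.7,0],[0,0,0]],
    [[24,-20.7,0],[0,0,0]],
    [[24,-20.7,0],[0,0,0]],
    [[24,-20.7,0],[0,0,0]],
    [[24,-20.7,0],[0,0,0]],
    [[24,-20.7,0],[0,0,0]],
    [[0,0,0],[0,0,0]]
  ]
}}

```text
t: 2.1
tool_pos: [0.5673, 0.0159, 0.4038]
orientation: [-3.116, -0.384, 0.0]
force: [0.5, 1.0, 0.0]
opening: 0.0005
gripper_force: 0.0
```

```bash
cat >> h.py <<'E'
from scipy.spatial.transform import Rotation as Ro
def goto(xy,psi,z):
    s=robot.read_state();R=Ro.from_rotvec(s['orientation']).as_matrix();p=np.array(s['tool_pos'])
    cur=np.arctan2(R[1,0],R[0,0])
    print('t',s['t'],'pos',p.round(4),'psi',round(cur,3),'tilt',R[:,2].round(3),'F',np.round(s['force'],1),'open',s['opening'])
    print('tool shift mm',(R.T@(np.array([*xy,z])-p)*1000).round(1),'turn z',round(-(psi-cur),3))
Y=-.041;PB=np.array([.573,-.035]);PF=np.array([.579,.124])
def tgt(P,th,r,off):
    u=np.array([-np.cos(th),np.sin(th)]);w=np.array([np.sin(th),np.cos(th)])
    c,s=np.cos(Y),np.sin(Y);return P+np.array([[c,-s],[s,c]])@(r*u+off*w), np.pi/2-th+Y
E
python3 -c "
from h import *
xy,ps=tgt(PB,1.295,.068,.0305);print(xy,ps);goto(xy,ps,.283)
p,d=robot.read_camera('wrist');cv2.imwrite('pics/w1.png',p)"
```

```text
[0.58684328 0.03822987] 0.23479632679489662
t 2.1 pos [0.5673 0.0159 0.4038] psi 0.245 tilt [-0.     0.002 -1.   ] F [0.5 1.  0. ] open 0.0005247730209462688
tool shift mm [ 24.4 -16.6 120.8] turn z 0.01
```

View pics/w1.png

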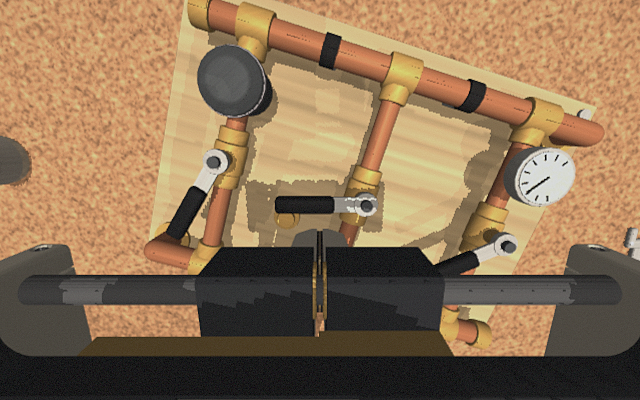

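The wrist view shows the bypass hub at (367,206) with its sleeve at about (276–334,205), square to the tool. The filter hub is at (216,161) and its sleeve end is near (175,235). I'll refine the pivots from this.

```bash
python3 -c "
from h import *
c=robot.calibration('wrist')
for n,u,v in [('B',367,206),('Bs',305,205),('F',216,161),('Fs',187,213),('G',508,246)]: print(n,ray(c,u,v,.107).round(4))"
```

```text
B [ 0.5709 -0.0349  0.107 ]
Bs [0.5565 0.0267 0.107 ]
F [0.5786 0.1215 0.107 ]
Fs [0.5186 0.1422 0.107 ]
G [ 0.5652 -0.1921  0.107 ]
```

{"op": "apply_moves", "data": {
  "series": [
    [[12.2,-8.3,0],[0,0,0]],
    [[12.2,-8.3,0],[0,0,0]],
    [[0,0,15],[0,0,0.01]],
    [[0,0,15],[0,0,0]],
    [[0,0,0],[0,0,0]],
    [[0,0,0],[0,0,0]]
  ]
}}

```text
t: 2.65
tool_pos: [0.5846, 0.0331, 0.3736]
orientation: [-3.12, -0.362, 0.005]
force: [0.6, -0.2, 0.4]
opening: 0.0004
gripper_force: 0.0
```

```bash
python3 -c "
from h import *
xy,ps=tgt(PB,1.295,.068,.0305);print(xy,ps);goto(xy,ps,.283)"
```

```text
[0.58684328 0.03822987] 0.23479632679489662
t 2.65 pos [0.5846 0.0331 0.3736] psi 0.231 tilt [-0.003 -0.    -1.   ] F [ 0.6 -0.2  0.4] open 0.0004116429039961674
tool shift mm [ 3.6 -4.4 90.6] turn z -0.004
```

The two views agree to within about 2 mm, so I'll descend.

{"op": "apply_moves", "data": {
  "series": [
    [[3,-4,15],[0,0,0]],
    [[0,0,15],[0,0,0]],
    [[0,0,15],[0,0,0]],
    [[0,0,15],[0,0,0]],
    [[0,0,15],[0,0,0]],
    [[0,0,8],[0,0,0]],
    [[0,0,7],[0,0,0]],
    [[0,0,0],[0,0,0]],
    [[0,0,0],[0,0,0]]
  ]
}}

```text
t: 3.4
tool_pos: [0.5875, 0.0382, 0.2854]
orientation: [3.12, 0.363, 0.001]
force: [-0.6, -0.5, 0.7]
opening: 0.0006
gripper_force: 0.0
```

```bash
sed -i 's/PB=np.array.*/PB=np.array([.572,-.035]);PF=np.array([.579,.1225])/' h.py; python3 -c "
from h import *
xy,ps=tgt(PB,1.295,.068,.0165);print(xy,ps);goto(xy,ps,.283)"
```

```text
[0.57222742 0.03497284] 0.23479632679489662
t 3.4 pos [0.5875 0.0382 0.2854] psi 0.232 tilt [ 0. -0. -1.] F [-0.6 -0.5  0.7] open 0.000600916679647996
tool shift mm [-15.6  -0.3   2.4] turn z -0.003
```

{"op": "apply_moves", "data": {
  "series": [
    [[-5.2,0,2],[0,0,0]],
    [[-5.2,0,0],[0,0,0]],
    [[-5.2,0,0],[0,0,0]],
    [[-6.9,-1.3,0],[0,0,-0.1]],
    [[-6.9,-1.3,0],[0,0,-0.1]],
    [[-6.9,-1.3,0],[0,0,-0.1]],
    [[-6.9,-1.3,0],[0,0,-0.1]],
    [[-6.9,-1.3,0],[0,0,-0.1]],
    [[0,0,0],[0,0,0]],
    [[0,0,0],[0,0,0]]
  ]
}}

```text
t: 4.23
tool_pos: [0.5384, 0.0264, 0.2835]
orientation: [2.935, 1.119, 0.002]
force: [0.8, 0.9, 1.9]
opening: 0.0005
gripper_force: 0.7
```

```bash
python3 -c "
from h import *
xy,ps=tgt(PB,.795,.068,.0165);print(xy,ps);goto(xy,ps,.283)
p,d=robot.read_camera('top');cv2.imwrite('pics/t2.png',cv2.resize(p[120:290,220:440],None,fx=3,fy=3))"
```

```text
[0.53865281 0.02651597] 0.7347963267948965
t 4.2333 pos [0.5384 0.0264 0.2835] psi 0.729 tilt [ 0.001  0.    -1.   ] F [0.8 0.9 1.9] open 0.0004553658768155708
tool shift mm [0.3 0.1 0.5] turn z -0.006
```

View pics/t2.png

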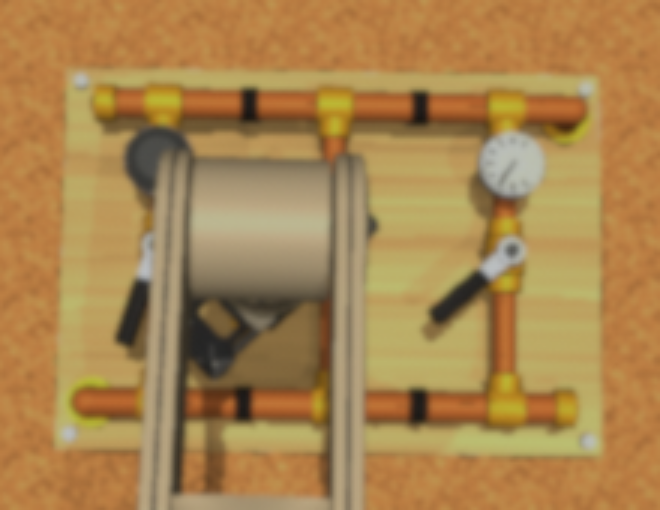

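The arm hides the bypass lever in this view. The gauge lever is unchanged, tip near (435,318) in the crop. I'll continue the arc to the open stop.

{"op": "apply_moves", "data": {
  "series": [
    [[-6.9,-1.3,0],[0,0,-0.1]],
    [[-6.9,-1.3,0],[0,0,-0.1]],
    [[-6.9,-1.3,0],[0,0,-0.1]],
    [[-6.9,-1.3,0],[0,0,-0.1]],
    [[-6.9,-1.3,0],[0,0,-0.1]],
    [[-6.9,-1.3,0],[0,0,-0.1]],
    [[-6.9,-1.3,0],[0,0,-0.1]]
  ]
}}

```text
t: 4.87
tool_pos: [0.507, -0.0092, 0.2834]
orientation: [2.368, 2.064, 0.004]
force: [4.5, 5.1, 0.8]
opening: 0.0002
gripper_force: 2.8
```

{"op": "apply_moves", "data": {
  "series": [
    [[-3.4,-0.6,0],[0,0,-0.05]],
    [[-3.4,-0.6,0],[0,0,-0.05]],
    [[0,0,0],[0,0,0]],
    [[0,0,0],[0,0,0]]
  ]
}}

```text
t: 5.2
tool_pos: [0.5054, -0.0132, 0.2834]
orientation: [-2.264, -2.173, -0.012]
force: [6.6, 21.5, 0.7]
opening: 0.0007
gripper_force: 11.1
```

```bash
python3 -c "
from h import *
xy,ps=tgt(PB,0,.068,.0165);print(xy,ps);goto(xy,ps,.283)
p,d=robot.read_camera('wrist');cv2.imwrite('pics/w2.png',p)"
```

```text
[ 0.50473346 -0.01572665] 1.5297963267948966
t 5.2 pos [ 0.5054 -0.0132  0.2834] psi 1.53 tilt [ 0.003  0.008 -1.   ] F [ 6.6 21.5  0.7] open 0.0006592088734002622
tool shift mm [-2.6 -0.6  0.4] turn z 0.0
```

View pics/w2.png

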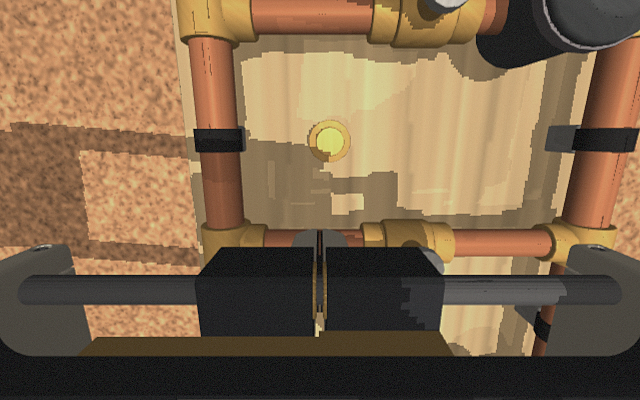

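The tool is pressing at 21 N against the stop, well above the 3.5 N of friction, so the lever is at open. I'll back off, move over towards the filter lever and verify on the way.

{"op": "apply_moves", "data": {
  "series": [
    [[8,0,0],[0,0,0]],
    [[15,0,-3],[0,0,0]],
    [[15,0,-10],[0,0,0]],
    [[15,0,-10],[0,0,0]],
    [[10,0,0],[0,0,0]],
    [[0,0,0],[0,0,0]],
    [[0,0,0],[0,0,0]]
  ]
}}

```text
t: 5.83
tool_pos: [0.5068, 0.0469, 0.3051]
orientation: [-2.264, -2.178, 0.002]
force: [0.7, -0.4, 0.3]
opening: 0.0005
gripper_force: 0.0
```

```bash
python3 -c "
from h import *
xy,ps=tgt(PF,.297,.068,-.0305);print(xy,ps);goto(xy,ps,.283)
p,d=robot.read_camera('top');a=cv2.resize(p[120:290,220:440],None,fx=3,fy=3)
p,d=robot.read_camera('scene');b=cv2.resize(p[130:290,210:410],None,fx=3,fy=3)
cv2.imwrite('pics/t3.png',cv2.resize(np.vstack([a,cv2.resize(b,(660,528))]),None,fx=.57,fy=.57))"
```

```text
[0.50473363 0.11627456] 1.2327963267948967
t 5.8333 pos [0.5068 0.0469 0.3051] psi 1.532 tilt [-0.001 -0.001 -1.   ] F [ 0.7 -0.4  0.3] open 0.00046644209852456456
tool shift mm [69.3 -4.7 22.1] turn z 0.299
```

View pics/t3.png

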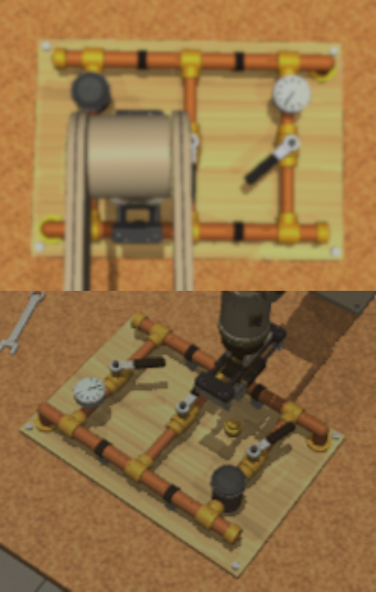

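Both views show the bypass lever along its pipe. Its hub and sleeve are at about (193,140–185) in the top crop. Coupling and gauge lever are unmoved. Next is the filter lever's right side.

{"op": "apply_moves", "data": {
  "series": [
    [[17,-1.2,0],[0,0,0]],
    [[17,-1.2,0],[0,0,0]],
    [[17,-1.2,0],[0,0,0]],
    [[18,-1.1,0],[0,0,0]],
    [[0,0,5],[0,0,0.1]],
    [[0,0,6],[0,0,0.1]],
    [[0,0,6],[0,0,0.1]],
    [[0,0,5],[0,0,0]],
    [[0,0,0],[0,0,0]],
    [[0,0,0],[0,0,0]]
  ]
}}

```text
t: 6.77
tool_pos: [0.5048, 0.1153, 0.2831]
orientation: [-2.562, -1.818, 0.002]
force: [1.2, -0.0, 0.3]
opening: 0.0005
gripper_force: 0.0
```

```bash
python3 -c "
from h import *
xy,ps=tgt(PF,.297,.068,-.0165);print(xy,ps);goto(xy,ps,.283)"
```

```text
[0.50937604 0.12948244] 1.2327963267948967
t 6.7667 pos [0.5048 0.1153 0.2831] psi 1.234 tilt [-0.001 -0.    -1.   ] F [ 1.2 -0.   0.3] open 0.000496343927830474
tool shift mm [14.9 -0.4  0.1] turn z 0.001
```

{"op": "apply_moves", "data": {
  "series": [
    [[5,0,0],[0,0,0]],
    [[5,0,0],[0,0,0]],
    [[5,0,0],[0,0,0]],
    [[6.9,-1.3,0],[0,0,0.1]],
    [[6.9,-1.3,0],[0,0,0.1]],
    [[6.9,-1.3,0],[0,0,0.1]],
    [[6.9,-1.3,0],[0,0,0.1]],
    [[6.9,-1.3,0],[0,0,0.1]],
    [[6.9,-1.3,0],[0,0,0.1]],
    [[0,0,0],[0,0,0]]
  ]
}}

```text
t: 7.6
tool_pos: [0.5264, 0.1693, 0.2838]
orientation: [-2.987, -0.971, 0.001]
force: [-0.5, -0.8, -0.5]
opening: 0.0005
gripper_force: 0.0
```

```bash
python3 -c "
from h import *
xy,ps=tgt(PF,.897,.068,-.0165);print(xy,ps);goto(xy,ps,.283)"
```

```text
[0.52547945 0.1675755 ] 0.6327963267948965
t 7.6 pos [0.5264 0.1693 0.2838] psi 0.629 tilt [-0.  0. -1.] F [-0.5 -0.8 -0.5] open 0.0005351506947184449
tool shift mm [-1.8  0.8  0.8] turn z -0.004
```

{"op": "apply_moves", "data": {
  "series": [
    [[6.9,-1.3,0],[0,0,0.1]],
    [[6.9,-1.3,0],[0,0,0.1]],
    [[6.9,-1.3,0],[0,0,0.1]],
    [[6.9,-1.3,0],[0,0,0.1]],
    [[6.9,-1.3,0],[0,0,0.1]],
    [[6.9,-1.3,0],[0,0,0.1]]
  ]
}}

```text
t: 8.1
tool_pos: [0.5606, 0.1913, 0.2835]
orientation: [-3.141, -0.05, 0.004]
force: [-6.4, 0.8, 2.4]
opening: 0.0003
gripper_force: 3.3
```

{"op": "apply_moves", "data": {
  "series": [
    [[4,-0.9,0],[0,0,0.07]],
    [[0,0,0],[0,0,0]],
    [[0,0,0],[0,0,0]]
  ]
}}

```text
t: 8.35
tool_pos: [0.564, 0.1922, 0.2833]
orientation: [-3.141, 0.053, 0.007]
force: [-10.2, 1.8, 5.2]
opening: 0.0002
gripper_force: 5.1
```

```bash
python3 -c "
from h import *
xy,ps=tgt(PF,1.5708,.068,-.0165);print(xy,ps);goto(xy,ps,.283)"
```

```text
[0.56530134 0.19111921] -0.04100367320510342
t 8.35 pos [0.564  0.1922 0.2833] psi -0.034 tilt [-0.005  0.    -1.   ] F [-10.2   1.8   5.2] open 0.00018740985911945655
tool shift mm [1.3 1.1 0.3] turn z 0.007
```

It presses at 10 N. One more firm 2 mm nudge, then back off, lift and look.

{"op": "apply_moves", "data": {
  "series": [
    [[2,0,0],[0,0,0]],
    [[0,0,0],[0,0,0]],
    [[0,0,0],[0,0,0]]
  ]
}}

```text
t: 8.6
tool_pos: [0.5648, 0.1922, 0.2832]
orientation: [-3.141, 0.052, 0.013]
force: [-19.4, 1.7, 11.0]
opening: 0.0003
gripper_force: 9.7
```

{"op": "apply_moves", "data": {
  "series": [
    [[-8,0,0],[0,0,0]],
    [[-15,0,0],[0,0,0]],
    [[-15,0,-10],[0,0,0]],
    [[-10,0,-25],[0,0,0]],
    [[0,0,-30],[0,0,0]],
    [[0,0,-30],[0,0,0]],
    [[-25,0,-20],[0,0,0]],
    [[-25,0,0],[0,0,0]],
    [[-25,0,0],[0,0,0]],
    [[-10,0,0],[0,0,0]],
    [[0,0,0],[0,0,0]],
    [[0,0,0],[0,0,0]]
  ]
}}

```text
t: 9.6
tool_pos: [0.4342, 0.1967, 0.3993]
orientation: [-3.141, 0.055, -0.003]
force: [-0.7, 0.3, -0.7]
opening: 0.0002
gripper_force: 0.0
```

```bash
python3 -c "
from h import *
s=robot.read_state();print(s['t'],s['tool_pos'],s['force'])
p,d=robot.read_camera('wrist')
a,d=robot.read_camera('top');cv2.imwrite('pics/w4.png',np.hstack([cv2.resize(p,(400,250)),cv2.resize(a[120:290,220:440],(324,250))]))"
```

```text
9.6 [0.43421351 0.19669036 0.39930467] [-0.72233104  0.25878661 -0.69393791]
```

View pics/w4.png

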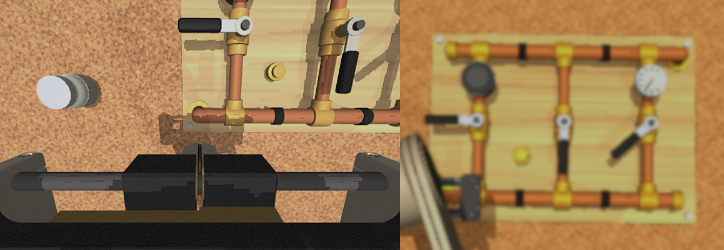

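The filter lever lies square across its pipe, sleeve at (180–225,25) in the wrist half. The bypass lever lies along its pipe at (564,122–172) in the top half. Gauge lever, coupling and jar are where they were, and the arm is clear.

```bash
python3 -c "
from plant import robot
print(robot.close_job())"
```

```text
the job is handed in; nothing more can be done
None
```

I pushed the bypass lever fully open and then the filter lever fully shut, left the gauge lever and loose things alone, and handed the job in at about 9.7 s with the arm clear; no verdict came back.

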